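# Lock the end panel onto the reagent shelf with its cam

## Task

Refit the loose grey end panel to the open end of the reagent shelf lying on the bench: slide it up so that its stud and dowels go fully home in the holes, then turn the black cam wing clockwise until the cam has drawn the panel tight. How far it must turn differs from panel to panel, so feel for the wing stiffening, give it a firm nip and stop there; forcing it further tears the stud out of the chipboard. Leave the bottles, glassware and other things on the bench where they stand.

Things in the scene. Friction and masses are not known exactly. Their poses are not given: they have to be found in the camera images.
- board_end (a point): The reagent shelf: a light grey board lying flat, fixed on the bench, 200 mm wide, 320 mm long, 28 mm thick, with a 76 mm high upstand on its +x edge and its far end panel already fitted. This point: middle of the lower edge of its open end face, at bench height. x runs along that face, y points into the board, z up.
- stud_bore (a point): Mouth of the stud bore in the board's open end face: 17 mm in diameter, 14 mm above the bench, in the middle of the face, leading along y to the cam. Axes as board_end. At x = -50 and +50 mm from it, at the same height, are dowel bores, 12.5 mm in diameter and 30 mm deep.
- panel_center (a point): The loose grey end panel, standing upright on the bench: 180 mm long (its x), 22 mm thick (its y), 76 mm high, 0.2 to 0.37 kg. This point is its centre, 38 mm up. y points out of its mating face, on the side where stud and dowels stick out; the face is 11 mm from this point. Fully home, the face lies flat on the board's end face and the panel's axes run along the board's.
- panel_face (a point): Middle of the lower edge of the loose panel's mating face, at bench height while it stands; axes as panel_center. Fully home, it coincides with board_end.
- stud_root (a point): Where the steel stud leaves the panel's mating face, 14 mm above the bench; axes as panel_center. The stud runs along y: 6 mm shank, 15 mm head, about 60 mm out. It is screwed in to a depth that differs by up to 2.2 mm either way and is not measured. At x = -50 and +50 mm from it are wooden dowels, 10 mm in diameter, 24 mm long, with tapered tips.
- cam_wing (a point): Wing handle of the cam on the board: black upright bar, 44 mm long, 13 mm wide, from 32 to 56 mm above the bench, on a round flange 46 mm across. This point: middle of the bar, 44 mm above the bench, on the cam's vertical axis, 68 mm in from the open end at the board's x = 0. The bar lies along this point's y, its red-marked pointer end at -y.
- cam_turn (a joint): Turn of the cam, rad: 0 with the pointer at the stud bore, growing clockwise seen from above, stop at 2.0. It starts between -0.15 and 0, open for the stud's head. Free turning takes 0.22 N m of friction. Tight from somewhere between 0.45 and 1.35, depending on the stud; past that the pull on the stud grows by about 100 N per rad and the moment by 0.04 N m per 10 N of pull.
- cam: The whole cam: wing, flange and, hidden in the board below, the drum. Its curved slot catches the stud's head from about 0.3 rad on if the panel is within 1.5 mm of home, and draws it 5 mm per rad. Friction holds the cam where it is left. A firm nip is a pull of 15 to 40 N: 0.15 to 0.35 rad past first tightness, the moment on the hand changed by 0.06 to 0.15 N m from free turning.
- panel: The loose panel as a body, with the stud it carries; origin and axes are those of panel_face.
- amber_bottle: Bystander: small amber reagent bottle, 58 mm across, 115 mm high, standing on the board's far end; origin at the middle of its underside. Leave it alone.
- clear_bottle: Bystander: small green glass reagent bottle, 54 mm across, 105 mm high, on the board's far end; origin at the middle of its underside. Leave it alone.
- beaker: Bystander: glass beaker, 70 mm across, 90 mm high, on the bench; origin at the middle of its underside. Leave it alone.
- flask: Bystander: conical flask, 82 mm across the foot, 125 mm high, on the bench; origin at the middle of its underside. Leave it alone.
- tube_rack: Bystander: wooden test tube rack, 60 x 220 x 125 mm, on the bench; origin at the middle of its underside. Leave it alone.
- fitting_tray: Bystander: steel tray with spare dowels and studs, 120 x 160 x 28 mm, on the bench; origin at the middle of its underside. Leave it alone.
- screwdriver: Bystander: screwdriver with orange handle, 190 mm, lying on the bench; origin at the middle of its underside. Leave it alone.
- wash_bottle: Bystander: white wash bottle, 66 mm across, 200 mm high, on the bench; origin at the middle of its underside. Leave it alone.
Not all that is in view belongs to the job. Leave any purple look-alike of the panel alone.

How it is judged:
On the way, in this order (a step that is already met when the one before it is completed fails the run):
1. the panel is pushed home: its face within 3 mm of the board's end, with the cam not yet turned (y of panel_face in the frame of board_end between -0.003 and 0.003 m and x of panel_face in the frame of board_end between -0.004 and 0.004 m and z of panel_face in the frame of board_end between -0.003 and 0.003 m and angle between the y axis of panel_face and the y axis of board_end, either way round below 0.03 rad and value of joint cam_turn below 0.35 rad), for 0.2 s.
2. the cam is turned and pulls on the stud with more than 14 N (value of joint cam_turn above 0.4 rad and contact force between cam and panel above 14 N), for 0.2 s.
At the end, for the whole second after the job is handed in: The panel stands upright and flat against the board's end (gap under 1.2 mm, within 4 mm sideways, square within 0.03 rad), the cam is turned by more than 0.4 rad and still pulls on the stud with more than 12 N after the wing is let go, and all is at rest (y of panel_face in the frame of board_end between -0.0012 and 0.003 m and x of panel_face in the frame of board_end between -0.004 and 0.004 m and z of panel_face in the frame of board_end between -0.003 and 0.003 m and angle between the y axis of panel_face and the y axis of board_end, either way round below 0.03 rad and angle between panel_face's own z axis and vertical below 0.03 rad and value of joint cam_turn above 0.4 rad and contact force between cam and panel above 12 N and velocity of joint cam_turn between -0.05 and 0.05 rad/s and linear speed of panel below 0.01 m/s); the robot touches nothing.
It fails at once if the cam is over-tightened: it pulls on the stud with more than 42 N (contact force between cam and panel above 42 N).
It fails at once if a bystander is shifted by more than 30 mm (distance of any of amber_bottle, clear_bottle, beaker, flask, tube_rack, fitting_tray, screwdriver, wash_bottle from where it was at the start of the episode above 0.03 m).
It also fails if it takes over 64 s, if anything falls off the work surface, if the arm or the gripper's body presses on something with over 40 N, if the wrist force passes 120 N, or if a joint passes its speed limit or range.

## Robot

A 6-joint arm with a two-finger parallel gripper is mounted at the origin on the work surface. World frame = base frame: x ahead of the robot, y to its left, z up, the work surface at z = 0. Lengths are in m, angles in rad, forces in N, time in s.
With the tool pointing down it reaches from about 0.35 to 1 m from the base axis. Payload 7.1 kg.
Tool frame: the origin (TCP) lies between the finger pads; the fingertips stand 22 mm ahead of it and the grasp point (between the pads) lies 3 mm ahead of it; x points along the fingers, y is the direction in which the jaws open and shut, and the axes are right-handed (so a half turn about x gives the same grasp; the last joint's range is limited). The gripper opens to 85 mm and grips with 20 to 120 N. Pads are 22 mm wide; open, the fingers measure 114 mm over their backs; the gripper's body (76 mm by 85 mm) begins 54 mm behind the grasp point. The pads swing forward as they close: fully open they stand 13 mm farther back than shut.
Start: joints at [1.327, 0.423, 1.63, -0, 1.089, -0.019], TCP at [0.139, 0.609, 0.253] pointing down, gripper open.
Joint ranges: [-3, 3], [-0.9, 2.11], [0.09, 2.58], [-1.31, 4.45], [0.11, 2.69], [-2.54, 2.54]. Speed limits (rad/s): [2.39, 2.39, 3.01, 3.14, 3.14, 3.14].

## Interface

Orientations are given as a rotation vector (axis times angle).
In Python, from rig import manip gives the robot as it stands. The module is installed in compiled form; this text tells all that it offers. Calls block until the motion is done:
- manip.move_to(position, orientation): joint-space move of the TCP to a pose.
- manip.servo_line(position, orientation=None, rate=0.15): straight line of the TCP; orientation=None keeps the orientation; rate is the mean speed in m/s.
- manip.set_joints(angles): joint-space move.
- manip.command_gripper(opening, f_grip=None): finger opening in m; f_grip is the grip in N (None keeps the last); returns when the fingers have stopped.
- manip.hold(seconds).
- manip.solve_ik(position, orientation): joint angles nearest the present ones, or None.
- manip.camera(name): name is "scene" or "top"; returns a dict with "image" (384x512x3 uint8, red, green, blue), "fx", "fy", "cx", "cy" (pixels), "cam_to_world" (4x4, takes a point from camera to world coordinates). Camera axes: x right, y down, z forward; pixel columns grow to the right and rows downward; lengths in m; the calibration is good to about 2 mm. A picture is of the moment at which its call begins. There is no depth.
A pose or a line that the arm cannot do raises manip.IKError and nothing moves.
- manip.sign_off(): hands the job in, once; it reports no verdict.
Readings, each from a call of its own:
- manip.get_time(): time.
- manip.get_joint_positions(): joint angles.
- manip.get_joint_vel(): joint speeds.
- manip.get_tau(): joint torques, N m.
- manip.get_position(): TCP position.
- manip.get_ee_rot(): TCP orientation.
- manip.get_contact_force(): force on the tool from outside, world axes, zero at the start.
- manip.get_torque(): the same for the moment, N m.
- manip.get_width(): finger opening in m.
Only numpy, scipy, OpenCV 4.12 (cv2) and the standard library are available. Lean on these libraries where they do the work, as an engineer would, in place of code of your own. Each camera call takes 0.05 s, during which the arm holds its last target.

## Working session

There is one attempt and no reset: what is moved stays moved. The work goes in short steps, each a Python script; the robot and the scene stay as the last script left them, time stands still between calls to the robot, and variables do not carry over. Pictures are saved under pics/ and viewed, and the job is handed in when it is done.

```bash
mkdir -p pics
python3 - <<'E'
from rig import manip
import cv2,numpy as np
for n in ["scene","top"]:
    c=manip.camera(n); cv2.imwrite(f"pics/{n}0.png",cv2.cvtColor(c["image"],cv2.COLOR_RGB2BGR))
    np.savez(f"{n}0.npz",**c)
    print(n,c["fx"],c["fy"],c["cx"],c["cy"],np.round(c["cam_to_world"],4).tolist())
print(manip.get_time(),manip.get_ee_rot(),manip.get_contact_force(),manip.get_torque(),manip.get_width())
E
```

```text
scene 492.9249585175295 492.9249585175295 253.98183552189832 196.2542630416475 [[0.1667, 0.6295, -0.7589, 1.6629], [0.986, -0.1139, 0.1221, -0.1832], [-0.0096, -0.7686, -0.6396, 1.0298], [0.0, 0.0, 0.0, 1.0]]
top 482.60569978574466 482.60569978574466 259.05179043619944 190.52369375969252 [[-0.0107, -0.9971, 0.0756, 0.3504], [-0.9999, 0.0103, -0.005, -0.0067], [0.0042, -0.0756, -0.9971, 1.4838], [0.0, 0.0, 0.0, 1.0]]
0.1 [ 0.17534545  1.56377288 -0.17758199] [ 0.11544883 -0.51351186 -0.70860964] [ 0.01404948 -0.03890612 -0.06441819] 0.08547892757905351
```

View pics/scene0.png

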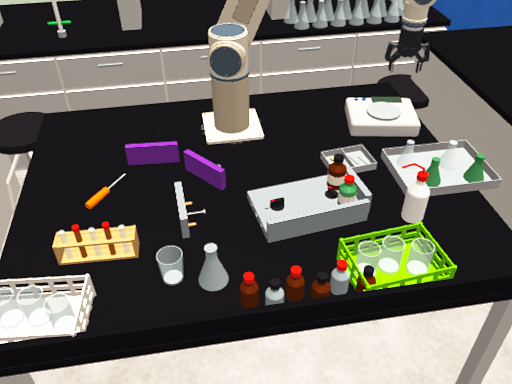

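View pics/top0.png

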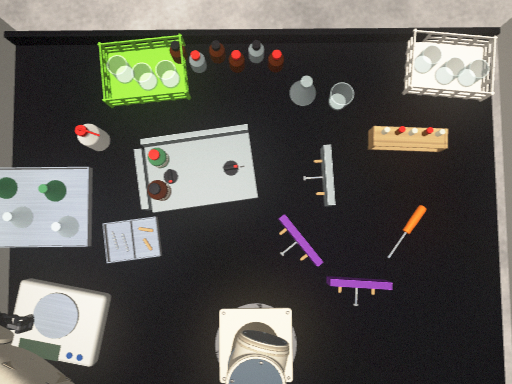

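The two cameras show one grey loose panel, at top (328,175), and two purple look-alikes at top (300,240) and (360,284). The grey one matches the description: its stud and dowels face the board's open end at about (252,163). The cam wing near the open end is at (232,167); (171,177) is the far, already fitted cam. I'll enlarge crops to confirm.

Run:
```python
import cv2
t=cv2.imread("pics/top0.png"); s=cv2.imread("pics/scene0.png")
cv2.imwrite("pics/ct.png",cv2.resize(t[120:220,210:345],None,fx=5.9,fy=5.9,interpolation=cv2.INTER_CUBIC))
cv2.imwrite("pics/cs.png",cv2.resize(s[165:250,165:300],None,fx=5.9,fy=5.9,interpolation=cv2.INTER_CUBIC))
```

```text
(no output)
```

View pics/ct.png

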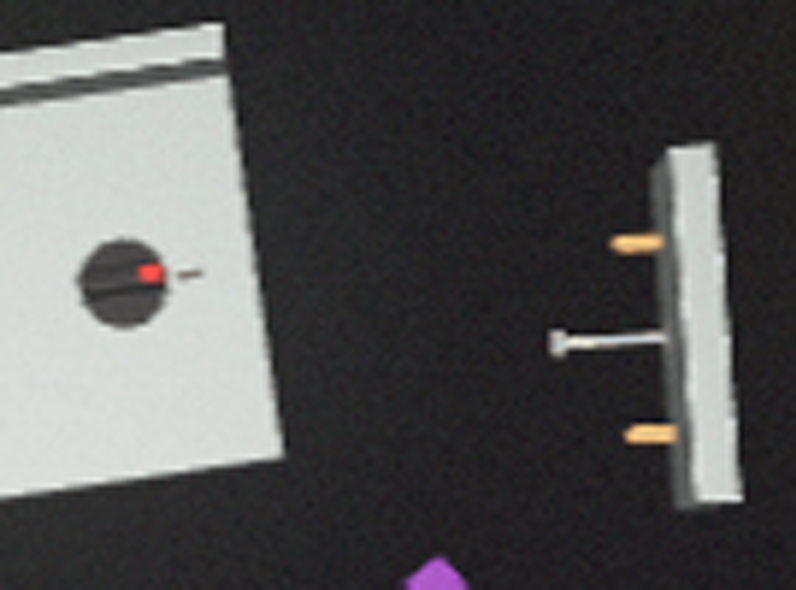

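View pics/cs.png

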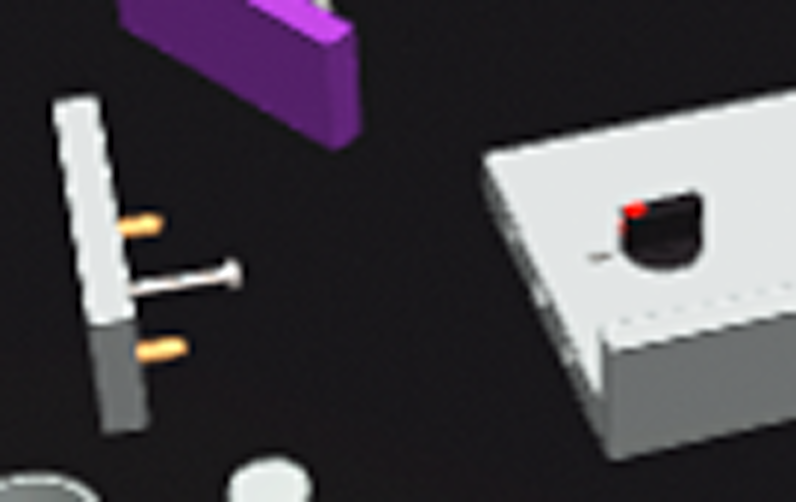

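The crops confirm it. In the top crop the grey panel's stud (head at top px ≈(304,178)) and two dowels point at the board, and the black wing with its red pointer is at ≈(231,167). Next I'll measure the edges with line fits.

```bash
cat > h.py <<'E'
import numpy as np,cv2
def proj(c,P):
    T=np.linalg.inv(c["cam_to_world"]); p=np.atleast_2d(P)@T[:3,:3].T+T[:3,3]
    return np.c_[c["fx"]*p[:,0]/p[:,2]+c["cx"],c["fy"]*p[:,1]/p[:,2]+c["cy"]]
def back(c,uv,z):
    uv=np.atleast_2d(np.asarray(uv,float)); T=c["cam_to_world"]
    d=np.c_[(uv[:,0]-c["cx"])/c["fx"],(uv[:,1]-c["cy"])/c["fy"],np.ones(len(uv))]@T[:3,:3].T
    return T[:3,3]+d*((z-T[2,3])/d[:,2])[:,None]
def rect(c,T): # warp plane z: metric image
    pass
def edge(c,p0,p1,z,n=60,r=0.007,trim=.12,sign=0):
    """subpixel refine of straight edge between world xy p0,p1 at height z; returns pts on edge"""
    p0=np.array(p0,float);p1=np.array(p1,float); d=(p1-p0)/np.linalg.norm(p1-p0); nrm=np.array([-d[1],d[0]])
    g=cv2.cvtColor(c["image"],cv2.COLOR_RGB2GRAY).astype(np.float32)
    s=np.linspace(-r,r,41); out=[]
    for t in np.linspace(trim,1-trim,n):
        q=p0+(p1-p0)*t; w=q+s[:,None]*nrm
        uv=proj(c,np.c_[w,np.full(len(w),z)]).astype(np.float32)
        v=cv2.remap(g,uv[:,:1],uv[:,1:],cv2.INTER_LINEAR).ravel()
        gr=np.gradient(cv2.GaussianBlur(v[:,None],(1,5),0).ravel())
        if sign: gr=np.clip(gr*sign,0,None)
        a=np.abs(gr); k=np.argmax(a)
        if a[k]<2: continue
        sl=slice(max(0,k-5),k+6); out.append(q+nrm*np.sum(s[sl]*a[sl])/np.sum(a[sl]))
    out=np.array(out); l=cv2.fitLine(out.astype(np.float32),cv2.DIST_HUBER,0,1e-4,1e-5).ravel()
    res=np.median(np.abs((out-l[2:])@np.array([-l[1],l[0]])))
    return l,res,len(out)
def inter(l,m):
    A=np.c_[l[:2],-m[:2]]; t=np.linalg.solve(A,m[2:]-l[2:]); return l[2:]+t[0]*l[:2]
E
python3 - <<'E'
from h import *
c=dict(np.load("top0.npz"))
f=lambda x,y:(210+x/5.9,120+y/5.9)
P=back(c,[f(666,150),f(716,143),f(742,498),f(693,500)],.076)
print(np.round(P,4))
B=back(c,[f(225,75),f(285,458),f(0,498)],.028); print(np.round(B,4))
print("flange",back(c,[f(123,283)],.032),"head",back(c,[f(558,343)],.014))
print("dims",[np.linalg.norm(P[i]-P[(i+1)%4]) for i in range(4)],np.linalg.norm(B[0]-B[1]))
def ang(l): return np.arctan2(l[1],l[0])
P=P[:,:2];B=B[:,:2]
for n,a,b,z in [("pL",P[3],P[0],.076),("pR",P[2],P[1],.076),("pT",P[0],P[1],.076),("pB",P[3],P[2],.076),("bE",B[1],B[0],.028),("bB",B[1],B[2],.028)]:
    l,r,k=edge(c,a,b,z); 
    print(n,np.round(l,4),"ang",round(float(ang(l)),4),r,k)
    globals()[n]=l
for a in("pL","pR"):
    for b in("pT","pB"): print(a,b,inter(globals()[a],globals()[b]))
print("board -x corner",inter(bE,bB))
E
```

```text
[[ 0.5885 -0.2033  0.076 ]
 [ 0.5918 -0.2284  0.076 ]
 [ 0.4141 -0.2374  0.076 ]
 [ 0.4134 -0.2131  0.076 ]]
[[ 0.6381  0.0175  0.028 ]
 [ 0.4393 -0.0115  0.028 ]
 [ 0.4203  0.1345  0.028 ]]
flange [[0.5298063 0.0706727 0.032    ]] head [[ 0.49840873 -0.15382312  0.014     ]]
dims [np.float64(0.025289493494380574), np.float64(0.1778761907640266), np.float64(0.024304820025518765), np.float64(0.17537340492108583)] 0.20091744707473422
pL [ 0.9988  0.0491  0.4991 -0.2084] ang 0.0491 0.00039817732597988923 60
pR [ 0.9987  0.0511  0.5029 -0.2313] ang 0.0512 0.0006044466598025646 60
pT [ 0.1618 -0.9868  0.592  -0.2151] ang -1.4083 0.0005412041328864169 60
pB [ 0.006   1.      0.4139 -0.2252] ang 1.5648 0.00011688917888179551 60
bE [0.9911 0.133  0.5383 0.0035] ang 0.1333 0.0003933495574587341 60
bB [ 0.1285 -0.9917  0.432   0.0587] ang -1.4419 0.0005136813213184814 60
pL pT [ 0.5901799 -0.2038891]
pL pB [ 0.41395563 -0.2125464 ]
pR pT [ 0.59390956 -0.2266422 ]
pR pB [ 0.41381657 -0.23586214]
board -x corner [ 0.4408311  -0.00956372]
```

```bash
cat > ov.py <<'E'
from h import *
def frame(x,y,a): return np.array([x,y]),np.array([[np.cos(a),-np.sin(a)],[np.sin(a),np.cos(a)]])
def pts(fr,L): 
    o,R=fr; L=np.array(L,float); return np.c_[L[:,:2]@R.T+o,L[:,2]]
def draw(c,name,segs,box,s,out):
    im=cv2.cvtColor(c["image"],cv2.COLOR_RGB2BGR); x0,y0,x1,y1=box
    im=cv2.resize(im[y0:y1,x0:x1],None,fx=s,fy=s,interpolation=cv2.INTER_CUBIC)
    for P,col in segs:
        q=(proj(c,P)+.5-[x0,y0])*s
        cv2.polylines(im,[np.round(q).astype(int)],False,col,1,cv2.LINE_AA)
    cv2.imwrite(out,im)
def model(pf,bf,cam=None):
    S=[];g=(0,200,0);m=(255,0,255)
    S.append((pts(pf,[(-.09,0,.076),(.09,0,.076),(.09,-.022,.076),(-.09,-.022,.076),(-.09,0,.076)]),g))
    for x,l in((-.05,.024),(0,.06),(.05,.024)): S.append((pts(pf,[(x,0,.014),(x,l,.014)]),m))
    S.append((pts(bf,[(-.1,.3,.028),(-.1,0,.028),(.08,0,.028)]),g))
    S.append((pts(bf,[(.1,.3,.076),(.1,0,.076),(.1,0,0)]),g))
    t=np.linspace(0,2*np.pi,40); S.append((pts(bf,np.c_[.023*np.cos(t),.068+.023*np.sin(t),0*t+.031]),m))
    return S
E
python3 - <<'E'
from ov import *
a=.050; pc=np.array([.50297,-.21974]); pf=frame(*(pc+.011*np.array([-np.sin(a),np.cos(a)])),a)
bf=frame(.5399,.0035,.1315)
for n,box,s in(("top",(120,115,345,220),3.5),("scene",(165,165,375,250),3.8)):
    draw(dict(np.load(n+"0.npz")),n,model(pf,bf),box,s,f"pics/ov_{n}.png")
E
```

```text
(no output)
```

View pics/ov_top.png

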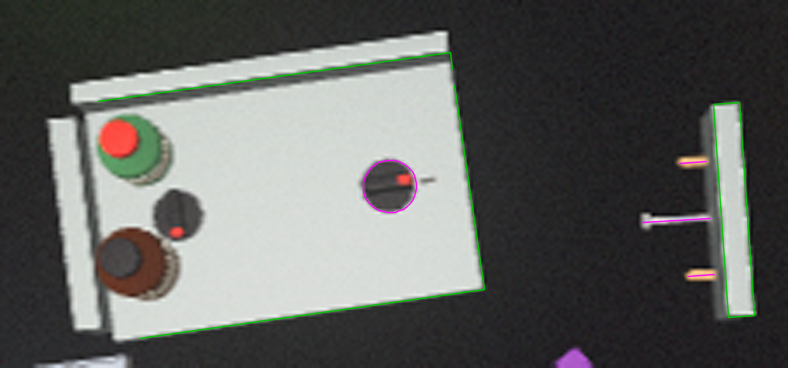

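View pics/ov_scene.png

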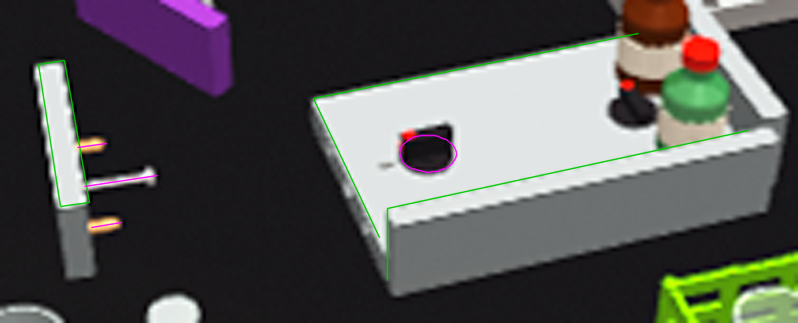

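The overlays agree to about 1 mm in both views: panel, stud and dowels, board edges and flange. Now the IK check for the grasp, insertion and wing poses.

```bash
cat > k.py <<'E'
import numpy as np
from scipy.spatial.transform import Rotation as Ro
def down(a,flip=False):
    """jaws along direction at angle a (+pi/2): jaw axis = y of a frame yawed by a"""
    s=-1 if flip else 1
    y=s*np.array([-np.sin(a),np.cos(a),0]); x=np.array([0,0,-1.]); z=np.cross(x,y)
    return Ro.from_matrix(np.c_[x,y,z]).as_rotvec()
PA=.050; PC=np.array([.50297,-.21974]); BA=.1315; BE=np.array([.5399,.0035])
bx=np.array([np.cos(BA),np.sin(BA)]); by=np.array([-np.sin(BA),np.cos(BA)])
def seat(gap,lat=0): return BE+by*(-.011-gap)+bx*lat   # panel centre
CAM=BE+by*.068
E
python3 - <<'E'
from k import *
from rig import manip
print(Ro.from_rotvec(manip.get_ee_rot()).as_matrix().round(3).tolist())
for fl in(0,1):
  for n,p,a,z in[("pan",PC,PA,.062),("panhi",PC,PA,.2),("seat",seat(0),BA,.062),("wing0",CAM,BA+np.pi/2,.058),("wing1",CAM,BA+np.pi/2-1,.058),("wing2",CAM,BA+np.pi/2-1.85,.058)]:
    q=manip.solve_ik([*p,z],down(a,fl)); print(fl,n,None if q is None else np.round(q,2))
E
```

```text
[[-0.0, 0.223, 0.975], [-0.001, 0.975, -0.223], [-1.0, -0.001, -0.0]]
0 pan [-0.43  0.6   1.89 -0.    0.64 -2.05]
0 panhi [-0.43  0.38  1.84 -0.    0.92 -2.05]
0 seat [-0.04  0.6   1.91 -0.    0.63 -1.74]
0 wing0 None
0 wing1 [ 0.11  0.6   1.92 -0.    0.62 -2.16]
0 wing2 [ 0.11  0.6   1.92 -0.    0.62 -1.31]
1 pan [-0.43  0.6   1.89 -0.    0.64  1.09]
1 panhi [-0.43  0.38  1.84 -0.    0.92  1.09]
1 seat [-0.04  0.6   1.91 -0.    0.63  1.4 ]
1 wing0 [ 0.11  0.6   1.92 -0.    0.62 -0.02]
1 wing1 [ 0.11  0.6   1.92 -0.    0.62  0.98]
1 wing2 [0.11 0.6  1.92 0.   0.62 1.83]
```

Run:
```python
from k import *
from rig import manip
p=manip.get_position(); manip.servo_line([p[0],p[1],.42],rate=.25)
manip.move_to([*PC,.40],down(PA,1))
manip.command_gripper(.06,60)
manip.move_to([*PC,.15],down(PA,1))
manip.hold(.2); print(manip.get_contact_force(),manip.get_torque())
manip.servo_line([*PC,.062],rate=.12)
manip.hold(.2); print(manip.get_time(),manip.get_position(),manip.get_contact_force())
manip.command_gripper(.015,50); manip.hold(.2)
print(manip.get_time(),manip.get_width(),manip.get_position(),manip.get_contact_force(),manip.get_torque())
import cv2
for n in ["scene","top"]:
    c=manip.camera(n); np.savez(f"{n}1.npz",**c)
t=np.load("top1.npz")["image"];s=np.load("scene1.npz")["image"]
f=lambda i,b,k:cv2.resize(cv2.cvtColor(i,cv2.COLOR_RGB2BGR)[b[1]:b[3],b[0]:b[2]],(400,400),interpolation=cv2.INTER_CUBIC)
cv2.imwrite("pics/g1.png",np.hstack([f(t,(240,110,360,230),3),f(s,(130,120,250,240),3)]))
```

```text
[-0.45944264 -0.21611146  0.80828587] [-0.00010407 -0.05836489 -0.01529983]
6.725 [ 0.50346128 -0.21997093  0.06278833] [-8.98714371e-04  1.02620085e+00 -4.44168129e-01]
7.35 0.021279743300149926 [ 0.50310467 -0.21979827  0.0622203 ] [ 0.09355244 -0.07067534  4.4914513 ] [ 0.06309767  0.12270321 -0.02034388]
```

View pics/g1.png

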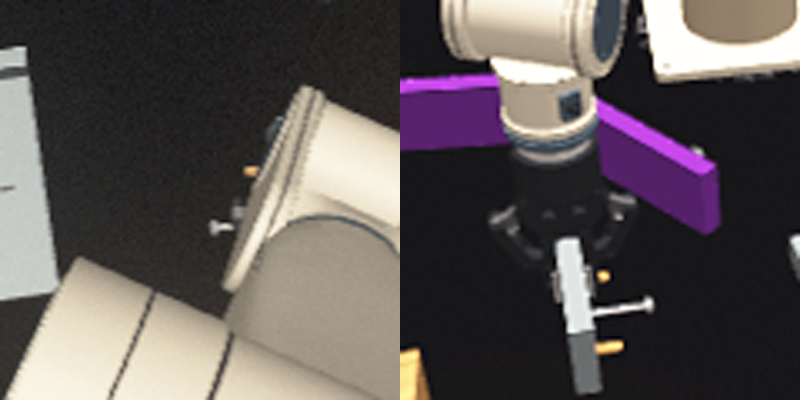

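The grasp is good: width is 21.3 mm on the 22 mm panel, which stands upright with the stud free. Next I slide it to a pre-insert pose at about 75 mm gap, squared to the board, and check.

Run:
```python
from k import *
from rig import manip
manip.servo_line([*seat(.075),.0622],down(BA,1),rate=.12)
manip.hold(.2)
print(manip.get_time(),manip.get_width(),manip.get_position(),seat(.075),manip.get_contact_force(),manip.get_torque())
import cv2
for n in ["scene","top"]:
    c=manip.camera(n); np.savez(f"{n}2.npz",**c)
from ov import *
pf=frame(*(seat(.075)+.011*by),BA); bf=frame(*BE,BA)
draw(dict(np.load("top2.npz")),"t",model(pf,bf),(210,120,310,220),4,"pics/a.png")
draw(dict(np.load("scene2.npz")),"t",model(pf,bf),(180,150,280,250),4,"pics/b.png")
cv2.imwrite("pics/g2.png",np.hstack([cv2.imread("pics/a.png"),cv2.imread("pics/b.png")]))
```

```text
9.0167 0.021546225999844192 [ 0.55134029 -0.08176527  0.06225262] [ 0.55117644 -0.0817575 ] [1.09583807 2.98812217 2.74290329] [ 0.72590591 -0.15683244  0.04708353]
```

View pics/g2.png

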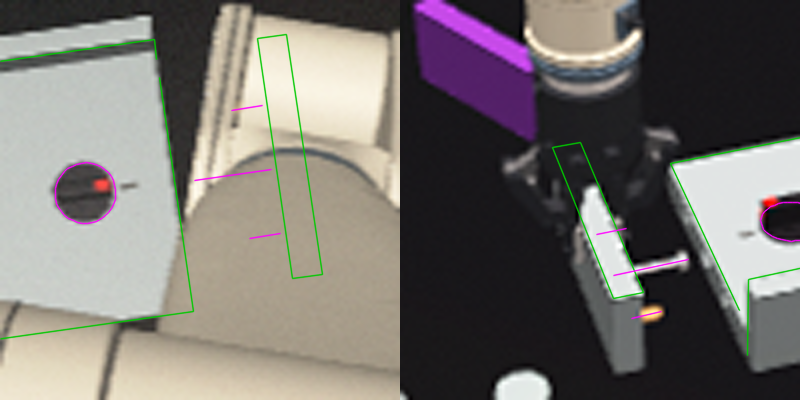

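The model overlay matches the visible near panel edge, stud and dowel to under about 1 mm. I'll insert in steps while monitoring forces.

```bash
cat > ins.py <<'E'
from k import *
from rig import manip
def rep(g):
    f=manip.get_contact_force(); m=manip.get_torque(); p=manip.get_position()
    d=p[:2]-BE; F=(f[:2]@bx,f[:2]@by,f[2])
    print("g %.4f t %.2f y %.4f x %.4f F %s M %s w %.4f"%(g,manip.get_time(),-(d@by)-.011,d@bx,np.round(F,1),np.round(m,2),manip.get_width())); return F
E
python3 - <<'E'
from ins import *
for g in [.06,.05,.04,.032,.025,.022,.019,.016]:
    manip.servo_line([*seat(g),.0622],down(BA,1),rate=.06)
    F=rep(g)
    if abs(F[1])>14 or abs(F[0])>8: break
E
```

```text
g 0.0600 t 9.52 y 0.0593 x -0.0001 F [1.8 2.5 4.1] M [ 0.51 -0.07  0.03] w 0.0216
g 0.0500 t 9.83 y 0.0493 x -0.0000 F [1.7 2.4 3.7] M [ 0.55 -0.12 -0.05] w 0.0209
g 0.0400 t 10.15 y 0.0394 x 0.0000 F [1.4 2.  4.2] M [ 0.52 -0.15 -0.07] w 0.0212
g 0.0320 t 10.43 y 0.0314 x 0.0000 F [0.8 1.2 3.6] M [ 0.35 -0.18 -0.08] w 0.0213
g 0.0250 t 10.70 y 0.0246 x 0.0000 F [1.2 0.4 4.3] M [ 0.21 -0.18 -0.04] w 0.0213
g 0.0220 t 10.95 y 0.0219 x 0.0000 F [ 0.6 -0.9  4.3] M [-0.21 -0.2  -0.03] w 0.0218
g 0.0190 t 11.20 y 0.0190 x 0.0000 F [ 0.4 -2.6  4.7] M [-0.49 -0.16 -0.03] w 0.0212
g 0.0160 t 11.45 y 0.0159 x 0.0000 F [-0.1 -3.9  4.4] M [-0.54 -0.14  0.01] w 0.0211
```

Run:
```python
from ins import *
from ov import *
c=manip.camera("scene")
pf=frame(*(seat(.016)+.011*by),BA); bf=frame(*BE,BA)
draw(c,"t",model(pf,bf),(190,150,290,250),6,"pics/g3.png")
```

```text
(no output)
```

View pics/g3.png

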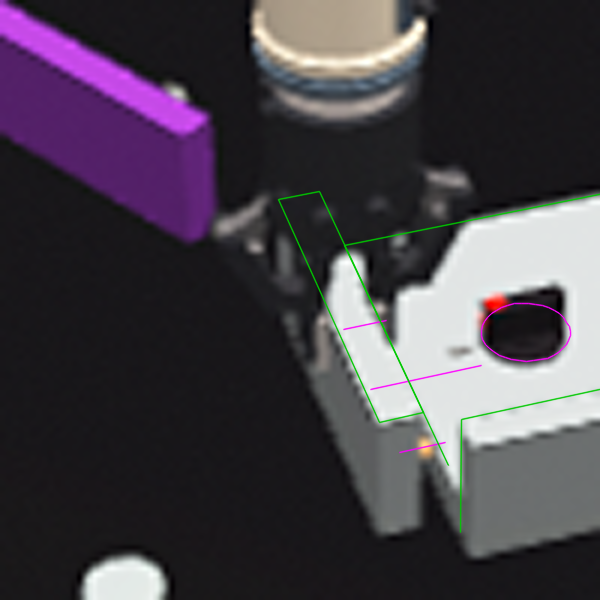

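The picture shows the dowel entering its bore at about (425,447) and the panel upright, matching the model. I'll continue until it is home.

Run:
```python
from ins import *
for g in [.013,.010,.007,.005,.0035,.002,.001,0,-.001,-.002,-.003,-.004]:
    manip.servo_line([*seat(g),.0622],down(BA,1),rate=.05)
    F=rep(g)
    if abs(F[1])>18 or abs(F[0])>10: break
```

```text
g 0.0130 t 11.75 y 0.0129 x 0.0000 F [ 0.2 -2.4  4.7] M [-0.46 -0.16 -0.01] w 0.0214
g 0.0100 t 12.00 y 0.0099 x 0.0000 F [-0.2 -3.2  5.2] M [-0.45 -0.18  0.05] w 0.0214
g 0.0070 t 12.25 y 0.0069 x 0.0000 F [ 0.2 -2.5  5.7] M [-0.53 -0.16 -0.05] w 0.0217
g 0.0050 t 12.50 y 0.0050 x 0.0000 F [ 0.5 -2.5  6.3] M [-0.63 -0.19 -0.01] w 0.0212
g 0.0035 t 12.75 y 0.0036 x 0.0000 F [-0.2 -4.1  4.9] M [-0.67 -0.19 -0.07] w 0.0214
g 0.0020 t 13.00 y 0.0021 x 0.0000 F [-0.2 -4.1  5.1] M [-0.71 -0.17 -0.04] w 0.0215
g 0.0010 t 13.25 y 0.0011 x 0.0000 F [-0.5 -4.1  5.3] M [-0.78 -0.16 -0.02] w 0.0215
g 0.0000 t 13.50 y 0.0002 x 0.0000 F [-0.8 -4.6  5. ] M [-0.86 -0.21 -0.01] w 0.0217
g -0.0010 t 13.75 y -0.0001 x 0.0000 F [ 0.3 -9.6  4.7] M [-1.78 -0.23  0.14] w 0.0215
g -0.0020 t 14.00 y -0.0002 x 0.0000 F [ -1.6 -15.5   4.1] M [-2.88 -0.29  0.01] w 0.0214
g -0.0030 t 14.25 y -0.0003 x 0.0000 F [ -2.  -21.5   5.2] M [-3.92 -0.24  0.01] w 0.0214
```

The panel is home: the contact rise starts at y≈0.000 and reaches 21 N of push. I'll relax, release with a small opening and rise.

Run:
```python
from ins import *
manip.hold(.3)
manip.servo_line([*seat(-.0005),.0622],down(BA,1),rate=.05); rep(0)
manip.command_gripper(.036); rep(0)
manip.servo_line([*seat(-.0005),.16],down(BA,1),rate=.15); 
manip.move_to([*CAM,.16],down(BA+np.pi/2,1))
manip.command_gripper(.04)
manip.hold(.2); rep(0)
# look, swung aside
from ov import *
c=manip.camera("scene")
pf=frame(*BE,BA); bf=frame(*BE,BA)
draw(c,"t",model(pf,bf),(190,150,290,250),6,"pics/g4.png")
```

```text
g 0.0000 t 14.80 y 0.0001 x -0.0000 F [ 0.5 -6.7  5.1] M [-1.26 -0.18  0.05] w 0.0214
g 0.0000 t 15.09 y -0.0010 x -0.0007 F [-0.3  0.4 -0.1] M [ 0.01 -0.    0.02] w 0.0363
g 0.0000 t 17.59 y -0.0789 x 0.0000 F [-0.5  0.1  0.1] M [ 0.01 -0.01 -0.02] w 0.0401
```

View pics/g4.png

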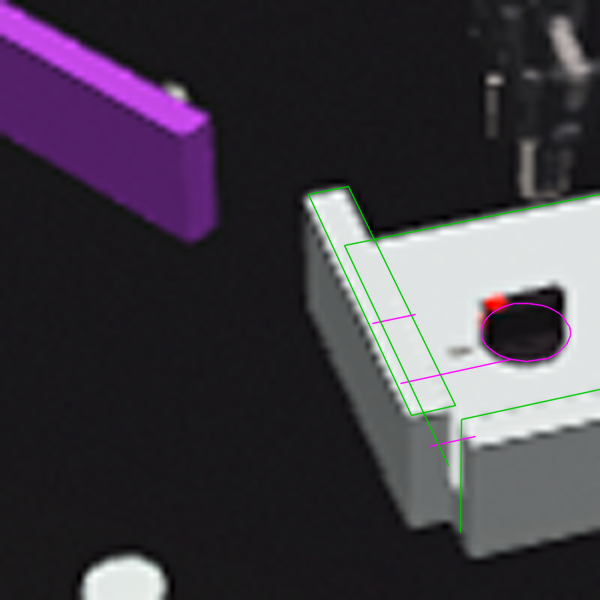

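The panel sits flush against the board end and upright, with the top edge overlay matching at (308-455, 187-413). Now grasp the wing.

```bash
cat > cam.py <<'E'
from ins import *
YAW=lambda th: BA+np.pi/2-th
Z=.060
def go(th,rate=None,z=Z):
    manip.move_to([*CAM,z],down(YAW(th),1))
def mz(n=8,dt=.02):
    v=[]
    for _ in range(n):
        manip.hold(dt); v.append(np.r_[manip.get_torque(),manip.get_contact_force()])
    v=np.array(v); return v.mean(0),v[:,2].std()
E
python3 - <<'E'
from cam import *
go(-.07,z=.11)
manip.servo_line([*CAM,Z],down(YAW(-.07),1),rate=.1)
print(manip.get_time(),np.round(mz()[0],3),mz()[1],manip.get_position())
manip.command_gripper(.005,45)
print(manip.get_width(),np.round(mz()[0],3),manip.get_time())
t=manip.get_time()
for th in(.0,.06):
    go(th); m,s=mz(); print(th,np.round(m,3),round(s,4),manip.get_time(),manip.get_width())
E
```

```text
18.6083 [ 0.     0.019 -0.009  0.041  0.169  0.159] 0.03110522760239421 [0.53135691 0.07095903 0.0605639 ]
0.011927599778065264 [-0.312 -0.637  0.151  3.824 -1.077  3.461] 19.3917
0.0 [-0.146 -0.823 -0.217  5.175 -0.322  3.878] 0.0238 19.775 0.012133594353674624
0.06 [-0.159 -0.826 -0.21   5.704 -0.564  3.811] 0.0216 20.1583 0.012099366320364319
```

```bash
cat >> cam.py <<'E'
CAM=CAM+np.array([.0007,0])
E
python3 - <<'E'
from cam import *
for th in np.arange(.12,.42,.06):
    go(th); m,s=mz(12,.01); r=Ro.from_rotvec(manip.get_ee_rot()).as_matrix()[:,1]
    a=YAW(th); y=-np.array([-np.sin(a),np.cos(a)])
    print(round(th,3),np.round(m,3),round(manip.get_time(),2),"rot err",round(float(np.cross(y,r[:2])),4))
E
```

```text
0.12 [-0.113 -0.535 -0.226  3.525 -0.237  6.102] 20.51 rot err 0.0011
0.18 [-0.123 -0.556 -0.218  3.779 -0.372  5.835] 20.86 rot err 0.0012
0.24 [-0.115 -0.569 -0.218  3.411 -0.477  5.611] 21.21 rot err 0.0011
0.3 [-0.135 -0.56  -0.231  3.371 -0.577  5.667] 21.56 rot err 0.0011
0.36 [-0.127 -0.582 -0.203  3.748 -0.577  5.726] 21.91 rot err 0.0011<stdin>:5: DeprecationWarning: Arrays of 2-dimensional vectors are deprecated. Use arrays of 3-dimensional vectors instead. (deprecated in NumPy 2.0)
```

Free-turning level is a steady |Mz|≈0.22. A quick look to see that the wing follows.

Run:
```python
from cam import *
import cv2
c=manip.camera("scene")["image"]
cv2.imwrite("pics/g5.png",cv2.cvtColor(cv2.resize(c[140:240,210:330],None,fx=6,fy=6,interpolation=cv2.INTER_CUBIC),cv2.COLOR_RGB2BGR))
```

```text
(no output)
```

View pics/g5.png

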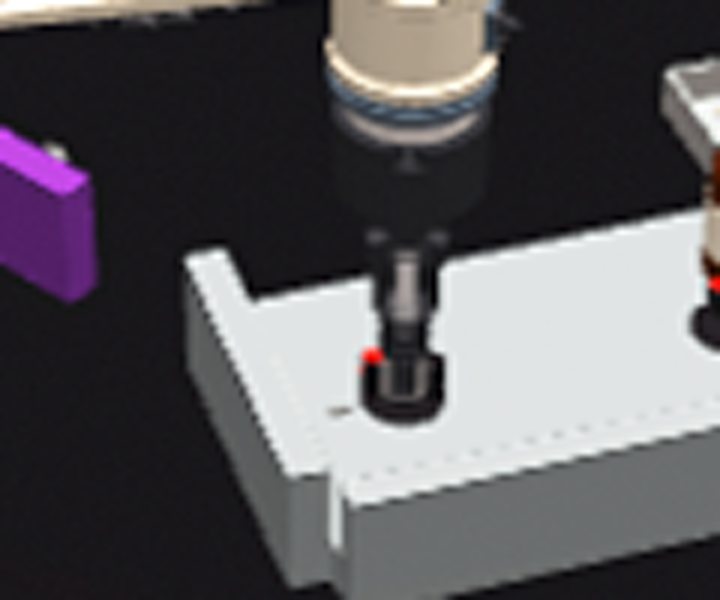

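The wing follows clockwise: the red pointer at (373,357) has swung away from the mark at (340,410). I'll go on in small steps until it stiffens.

```bash
cat > turn.py <<'E'
import sys
from cam import *
a,b,st,lim=map(float,sys.argv[1:])
for th in np.arange(a,b,st):
    go(th); m,s=mz(16,.01)
    open("log.txt","a").write(f"{th} {m[2]}\n")
    print(round(th,3),np.round(m,3),round(manip.get_time(),2))
    if abs(m[2])>lim: break
E
python3 turn.py .41 1.0 .05 .262
```

```text
0.41 [-0.14  -0.594 -0.224  3.554 -0.482  5.529] 22.34
0.46 [-0.144 -0.581 -0.231  3.479 -0.668  5.847] 22.73
0.51 [-0.144 -0.597 -0.219  3.776 -0.657  5.502] 23.11
0.56 [-0.151 -0.614 -0.223  3.785 -0.699  5.606] 23.49
0.61 [-0.167 -0.618 -0.219  3.769 -0.585  5.469] 23.88
0.66 [-0.162 -0.622 -0.21   4.014 -0.549  5.45 ] 24.26
0.71 [-0.191 -0.623 -0.21   4.187 -0.556  5.226] 24.64
0.76 [-0.205 -0.64  -0.215  4.21  -0.96   5.253] 25.02
0.81 [-0.218 -0.653 -0.216  4.085 -0.947  5.395] 25.41
0.86 [-0.212 -0.641 -0.224  4.236 -1.26   5.204] 25.79
0.91 [-0.248 -0.655 -0.203  4.22  -1.072  5.301] 26.18
0.96 [-0.273 -0.665 -0.195  4.363 -1.591  5.181] 26.56
```

```bash
sed -i 's/if abs(m\[2\])>lim/if abs(m[2]+.22)>lim/; s/mz(16,.01)/mz(30,.01)/' turn.py; python3 turn.py .99 1.08 .03 .04
```

```text
0.99 [-0.292 -0.678 -0.066  4.542 -1.77   5.285] 27.06
```

```bash
sed -i 's/mz(30,.01)/mz(12,.01)/' turn.py; python3 turn.py 1.0 1.045 .01 .6
```

```text
1.0 [-0.277 -0.683  0.164  4.568 -1.511  5.448] 27.41
1.01 [-0.282 -0.682  0.189  4.375 -1.676  5.018] 27.76
1.02 [-0.28  -0.688  0.205  4.754 -1.817  5.106] 28.11
1.03 [-0.298 -0.68   0.217  4.642 -1.611  4.994] 28.46
1.04 [-0.311 -0.686  0.221  4.839 -1.559  5.231] 28.81
```

Insight: large steps overshoot and leave reversed friction in the reading, while small steps give the true forward moment. That moment is 0.22, so it is still turning freely. I continue in 0.02 steps.

```bash
python3 turn.py 1.06 1.17 .02 .49
```

```text
1.06 [-0.343 -0.699  0.144  4.457 -1.787  5.058] 29.16
1.08 [-0.339 -0.699  0.138  4.67  -2.203  5.263] 29.51
1.1 [-0.366 -0.712  0.158  4.746 -2.56   4.932] 29.86
1.12 [-0.402 -0.709  0.179  4.734 -2.476  5.107] 30.21
1.14 [-0.401 -0.699  0.167  4.536 -2.602  4.938] 30.56
1.16 [-0.407 -0.716  0.22   4.794 -2.677  4.907] 30.91
```

```bash
python3 turn.py 1.17 1.205 .01 .60
```

```text
1.17 [-0.429 -0.723  0.28   4.742 -2.743  5.027] 31.26
1.18 [-0.427 -0.731  0.283  4.88  -2.735  5.11 ] 31.61
1.19 [-0.438 -0.723  0.29   5.076 -2.87   5.249] 31.96
1.2 [-0.455 -0.735  0.35   5.037 -2.925  4.946] 32.31
```

A check that adds no tightening: back off a little and read the reverse limit, which is −0.22 when free. The pull shifts it by +0.004 per N.

Run:
```python
from cam import *
for th in(1.18,1.165,1.155,1.145):
    go(th); m,s=mz(24,.01); print(th,np.round(m,3),round(manip.get_time(),2))
```

```text
1.18 [-0.431 -0.712  0.132  4.856 -2.943  5.022] 32.76
1.165 [-0.425 -0.722  0.046  4.965 -2.716  5.013] 33.21
1.155 [-0.428 -0.717 -0.008  4.831 -2.711  5.089] 33.66
1.145 [-0.421 -0.716 -0.023  4.873 -2.757  5.258] 34.11
```

Run:
```python
from cam import *
for th in(1.135,1.125,1.115):
    go(th); m,s=mz(24,.01); print(th,np.round(m,3),round(manip.get_time(),2))
```

```text
1.135 [-0.417 -0.709 -0.057  4.799 -2.617  5.033] 34.56
1.125 [-0.401 -0.702 -0.032  4.836 -2.551  5.162] 35.01
1.115 [-0.396 -0.719 -0.063  4.772 -2.394  5.094] 35.46
```

Both directions agree. The midpoint of forward (≈+0.28) and backward (≈−0.05) is ≈0.115, or about 28 N near 1.16 rad. The reverse plateau puts first tightness at ≈0.88. The cam is now near 1.12, so about 25 N, mid-window. Let go and check.

Run:
```python
from cam import *
from ov import *
manip.command_gripper(.036)
manip.servo_line([*CAM,.16],rate=.15); print(manip.get_time())
manip.move_to([.35,.25,.35],down(0.3+np.pi/2,1))
manip.hold(.2); print(manip.get_time(),manip.get_contact_force())
pf=frame(*BE,BA); bf=frame(*BE,BA)
c=manip.camera("scene"); draw(c,"",model(pf,bf)[-1:],(190,150,290,250),4,"pics/a.png")
c=manip.camera("top"); draw(c,"",model(pf,bf)[:1],(190,115,290,215),4,"pics/b.png")
np.savez("top9.npz",**c)
cv2.imwrite("pics/g6.png",np.hstack([cv2.imread("pics/a.png"),cv2.imread("pics/b.png")]))
```

```text
36.6333
38.0417 [ 1.00118903  0.41618917 -0.09908551]
```

View pics/g6.png

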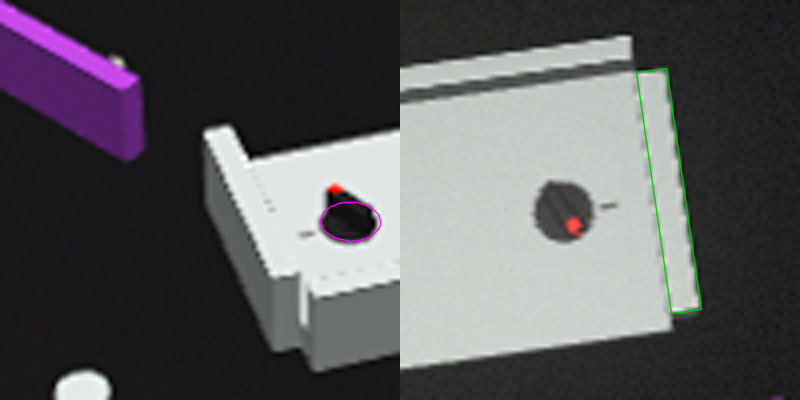

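The picture shows the panel flush with its model outline (637-700, 68-312), the pointer at (573,226) turned about 1.1 rad clockwise, and the gripper clear.

```bash
python3 -c "
from rig import manip
manip.sign_off(); print(manip.get_time())"
```

```text
the job is handed in; nothing more can be done
the job is handed in; nothing more can be done
```

I fitted the grey end panel to the open end of the shelf, tightened the cam, let go and handed the job in with the clock at about 38 s of the 64 s allowed. `sign_off()` gave no verdict.

- **Panel:** I gripped it, squared it to the board and slid it in. It met the board's end face at a gap of about 0 mm and I pressed it home with about 21 N. After release it stood flush and upright in both camera views.
- **Cam:** I turned the wing clockwise to 1.20 rad on the tool, then backed off to about 1.12 rad. First tightness came at about 0.88 rad. I estimate the cam pulls on the stud with about 25 N, inside the 15 to 40 N window. After letting go, the wing visibly stayed near 1.1 rad.
- **Least certain check:** the pull is inferred, not measured directly. The large turning steps rebounded and left a reversed-friction reading (about -0.22 N m), which hid the stiffening at first. I worked out the pull by comparing the moment in small forward steps (+0.28 to +0.35 N m) with small backward steps (about -0.05 N m). I put the uncertainty at roughly ±7 N.
- **Bystanders:** no bottle, glassware or other bystander was handled, and I noticed none displaced in the close-up pictures. I did not take a final picture of the whole bench to check them all.

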